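# Issue a kit tray from the clinging stack

## Robot

A 7-joint arm with a two-finger parallel gripper is mounted at the origin on the work surface. World frame = base frame: x ahead of the robot, y to its left, z up, the work surface at z = 0. Lengths are in m, angles in rad, forces in N, time in s.
With the tool pointing down it reaches from about 0.4 to 0.925 m from the base axis. Payload 5.6 kg.
Tool frame: the origin (TCP) lies at the very end of the fingers, on their centre line; the grasp point (between the pads) lies 19 mm behind it; x points along the fingers, y is the direction in which the jaws open and shut, and the axes are right-handed (so a half turn about x gives the same grasp; the last joint's range is limited). The gripper opens to 85 mm and grips with 20 to 120 N. Pads are 22 mm wide; open, the fingers measure 114 mm over their backs; the gripper's body (76 mm by 85 mm) begins 54 mm behind the grasp point. The pads swing forward as they close: fully open they stand 13 mm farther back than shut.
Start: joints at [1.073, 0.468, -0.012, 1.603, 0.006, 1.071, -0.056], TCP at [0.285, -0.584, 0.231] pointing down, gripper open.
Joint ranges: [-2.53, 2.53], [-0.31, 2.02], [-1.57, 1.55], [0.28, 2.44], [-1.29, 4.43], [0.15, 1.84], [-2.92, 2.92]. Speed limits (rad/s): [2.57, 2.57, 3.14, 3.14, 3.14, 3.14, 3.14].

## Interface

Orientations are given as a unit quaternion [x, y, z, w].
In Python, from rig import read_state, get_image, sign_off, look_for, trace gives the robot as it stands.
- The arm moves only by the shell command python3 -m handwheel 'ROWS' [FORCE]. ROWS is JSON, a list that holds one entry, the list of rows, each a list of 7 numbers: the shift along the world's x, y, z in m, then the turn, a rotation vector about the world's x, y, z in rad, then the finger opening in m, from 0 to 0.0854. In form: [[[dx, dy, dz, rx, ry, rz, jaw], ...]]. A call has 1 to 12 rows; each row is the pose to reach, as a shift and turn from the pose commanded when the call began; what a row does not reach only later rows make up. A row lasts 1/10 s, in which the tool goes at most 50 mm and 8.59 degrees, less where a joint would pass 70% of its speed; a pose out of reach is approached as far as the arm can. A call with a gripper value outside its range is refused whole. The fingers move at their own pace and stop on an object; FORCE is the grip in N (left out, the last holds). Time passes only in rows, so rows that repeat a pose let the fingers close. It gives the time, the measured TCP pose, the force and the opening at its end, in the units of the state.
- read_state(): the state, without advancing time (a new reading comes with each control period).
- get_image(name): name is "side" or "top"; returns a dict with "color" (480x640x3 uint8, red, green, blue), "vertical_fov" (degrees; the focal length in pixels is half the picture's height over the tangent of half this angle, whatever the lens; pixels are square), "cx", "cy" (the principal point, pixels), "xyz" and "attitude" of the camera in the world. Camera axes: x right, y down, z forward; pixel columns grow to the right and rows downward; lengths in m; the calibration is good to about 2 mm. A picture is of the moment at which its call begins. There is no depth.
- sign_off(): hands the job in, once; it reports no verdict.
Trained networks look in a picture, given as the dict that the camera call returned (one of the last four; its "shot" number tells which), for a name from the list of things; names that differ only in an ending like _2 or _b are one class to them, and where a whole thing is asked for, a point or a joint stands for the part that bears it (a point fixed in the world has none). Each returns a list of dicts, best first, with "score" (0 to 1); they miss things now and then, are a little off and sometimes report something else, mostly with a low value. They report only what shows in the picture. A call takes as long as a camera call. They do not tell look-alikes from the thing itself.
- look_for(target, picture): "location" ([column, row] as shares, 0 to 1, of the picture: columns of its width, rows of its height, amid what is visible of it).
- trace(target, picture): "pixels" (480x640 bool, what is visible of it) and "location" ([column, row] as shares, 0 to 1, of the picture: columns of its width, rows of its height, amid what is visible of it).
The state is a dict: "t": time; "joint_pos": joint angles; "dq": joint speeds; "tau": joint torques, N m; "position": TCP position; "orientation": TCP orientation; "wrist_force": force on the tool from outside, world axes, zero at the start; "moment": the same for the moment, N m; "opening": finger opening in m.
Only numpy, scipy, OpenCV 4.12 (cv2) and the standard library are available. Lean on these libraries where they do the work, as an engineer would, in place of code of your own. Each camera call takes 0.05 s, during which the arm holds its last target.

## Task

In the dive van, count off and hand out one diver's kit tray: first swing the tally counter's lever all the way to its stop and let it spring back by itself. Then peel the top orange tray off the stack that it clings to, by lifting one corner well up while the opposite corner still sits down, leaving the other trays nested, and carry it over the blue hand-over mat. Finish while still holding it there by the gripper alone, still, level and open side up, about centred over the mat with a hand's breadth or two of air beneath it; do not put it down or let go, and do not knock the other things on the bench about.

Things in the scene. Friction and masses are not known exactly. Their poses are not given: they have to be found in the camera images.
- tray: top tray of the stack, orange formed plastic, about 70 g, open side up. Rim outline 200 mm along its x, 150 mm along its y; origin under the centre of its floor, z up, 46 mm above the bench as it sits; rim top 30 mm above the origin, rim skirt 8 mm high; 28 mm deep inside. A square hollow post to hold it by stands in each of its four corners (post1 to post4)
- post1 (a point): centre of the top face of the tray's post at its -x, -y corner (x = -82 mm, y = -57 mm, 56 mm above the tray's origin; 102 mm above the bench as it sits). Post: 26 by 26 mm, sides along the tray's x and y, 26 mm above the rim; its outer faces lie 5 mm inside the rim's edge. Post 3 is diagonally opposite
- post2 (a point): the same at the +x, -y corner (post 4 is diagonally opposite). Each post clings by friction to the post beneath (about 1 to 3 N a corner) until that corner has risen about 15 mm, then it is free
- post3 (a point): the same at the +x, +y corner. The tray rests rim on rim, so it tips up about any edge or corner of its rim's underside (22 mm above its origin, at x = +-100 mm, y = +-75 mm) without jamming, to 0.25 rad at least
- post4 (a point): the same at the -x, +y corner
- tray2: the next tray down, the same shape and colour (its posts 22 mm wide), nested 8 mm below the top one and clinging harder to the trays under it; it stays where it is. Origin and axes as for the top tray
- holder: aluminium stack holder fixed to the bench with the lower trays nested in it: base plate 230 mm along x, 180 mm along y, 6 mm thick, corner angles up to 48 mm high outside the trays' corners; origin at the centre of its underside. The stack's axes are the holder's; holder and mat stand on opposite sides of the counter, either way round
- mat: flat blue hand-over mat fixed on the bench, 250 mm along x, 200 mm along y, 3 mm thick; origin at the centre of its underside. Nothing stands on it
- counter: grey bench tally counter fixed to the bench: base plate 110 mm along x, 80 mm along y, case 80 mm (x) by 52 mm (y), top 60 mm above the bench; origin at the centre of the underside of the base. Its lever is on its -y side
- lever (a joint): angle of the counter's lever: 0 at rest (leaning 0.45 rad to the counter's -x), 0.9 rad at its stop (leaning 0.45 rad to the counter's +x). It swings about a level shaft along the counter's y; a return spring (about 1.5 N at the tip at rest, 3.5 N at the stop) swings it back to 0 when let go
- lever_tip (a point): centre of the lever's red grip, a red cross bar 18 mm in diameter, 26 mm long along the counter's y, on a red sleeve as thick; 63 mm from the shaft, so 95 mm above the bench at rest and at the stop, 101 mm at mid-swing. From 9 mm under the tip's centre the lever is a steel strip 9 by 5 mm
- lever_hub (a point): point on the lever's shaft axis, in the plane of its swing: at x = 0, y = -32 mm, 38 mm above the bench in the counter's frame
- bottle: clear water bottle, 66 mm in diameter, 200 mm tall, to be left alone; origin under its base
- tub: small white grease jar with a black lid, 52 mm in diameter, 50 mm tall, to be left alone; origin under its base
- tape: roll of yellow tape lying flat, 90 mm in diameter, 24 mm high, to be left alone; origin at the centre of its underside
- gauge: pressure gauge lying face up, 64 mm in diameter, 26 mm high, with a brass stem 60 mm out to its own -x, to be left alone; origin under the dial's centre
- wrench: steel wrench lying flat, to be left alone; origin near its middle
- shackle: oval steel shackle lying flat, 70 mm by 46 mm, 14 mm high, to be left alone; origin at its middle
Things that resemble listed ones, but are neither listed nor needed, are in the scene too. Several things look just like the counter: the one meant starts farthest to the robot's right.

How it is judged:
On the way, in this order (a step that is already met when the one before it is completed fails the run):
1. the counter's lever is swung to its stop (value of joint lever above 0.83 rad), for 0.05 s.
2. the lever is let go and has sprung back to rest (value of joint lever below 0.06 rad and contact force between the fingers and counter below 0.05 N), for 0.2 s.
3. the top tray is peeled: one corner is up by 25 mm or more while the opposite corner is still within 12 mm of its seat (((z of post1 in the frame of holder above 0.127 m and z of post3 in the frame of holder below 0.114 m) or (z of post3 in the frame of holder above 0.127 m and z of post1 in the frame of holder below 0.114 m) or (z of post2 in the frame of holder above 0.127 m and z of post4 in the frame of holder below 0.114 m) or (z of post4 in the frame of holder above 0.127 m and z of post2 in the frame of holder below 0.114 m))), for 0.1 s.
At the end, for the whole second after the job is handed in: tray held by the fingers alone, still, open side up, level within 0.2 rad, its floor's centre within 50 mm of the mat's centre (from above) and 60 to 260 mm above the bench; lever at rest (under 0.06 rad); second tray still nested (risen under 6 mm, tilted under 0.04 rad) (height (world z) of tray between 0.06 and 0.26 m and horizontal distance between tray and mat below 0.05 m and angle between tray's own z axis and vertical below 0.2 rad and linear speed of tray below 0.03 m/s and contact force between the fingers and tray above 1 N and contact force between tray and tray2 below 0.05 N and contact force between tray and holder below 0.05 N and contact force between tray and counter below 0.05 N and contact force between tray and bottle below 0.05 N and contact force between tray and tub below 0.05 N and value of joint lever below 0.06 rad and z of tray2 in the frame of holder below 0.044 m and angle between tray2's own z axis and vertical below 0.04 rad); the arm keeps its last pose, push and grip.
It fails at once if the second tray is dragged out of its nest (risen 12 mm) (z of tray2 in the frame of holder above 0.05 m).
It fails at once if a bystander is knocked about (moved more than 30 mm) (distance of any of bottle, tub, tape, gauge, wrench, shackle from where it was at the start of the episode above 0.03 m).
It also fails if it takes over 58 s, if anything falls off the work surface, if the arm or the gripper's body presses on something with over 40 N, if the wrist force passes 120 N, or if a joint passes its speed limit or range.

## Working session

There is one attempt and no reset: what is moved stays moved. The work goes in short steps, Python scripts to look and compute and a shell command to move; the robot and the scene stay as the last step left them, time stands still between calls to the robot, and variables do not carry over. Pictures are saved under pics/ and viewed, and the job is handed in when it is done.

```bash
ls; mkdir -p pics; python3 - <<'E'
from rig import *
import cv2,json
print(read_state())
for n in("side","top"):
    p=get_image(n); cv2.imwrite(f"pics/{n}0.png",p["color"][:,:,::-1])
    print(n,{k:v for k,v in p.items() if k!="color"})
E
```

```text
pics
{'t': 0.0, 'joint_pos': array([ 1.07295878,  0.46838961, -0.01160463,  1.60360406,  0.00602436,
        1.07140006, -0.05626134]), 'dq': array([ 1.80685140e-04, -4.03516861e-04,  2.42320645e-03,  1.54744777e-03,
        1.05843740e-03, -4.59022613e-05,  2.85670191e-04]), 'tau': array([-1.98486291e-04, -5.32378685e+01,  2.13601836e-02, -2.51299632e+01,
        1.14164263e-02,  7.65991746e-03,  7.45214663e-06]), 'position': array([ 0.28524889, -0.58345652,  0.23033836]), 'orientation': array([-0.68871065, -0.16001769,  0.68909058, -0.1588274 ]), 'wrist_force': array([ 0.10978384, -0.58020013, -1.22936675]), 'moment': array([ 0.03075152, -0.01030582,  0.00441746]), 'opening': 0.08539049004268845}
side {'vertical_fov': 51.86900262548798, 'cx': 324.67259909888213, 'cy': 239.94513597620985, 'xyz': array([0.11122177, 0.66045051, 0.94503493]), 'attitude': array([-0.22344138,  0.90479526, -0.35119396,  0.08990151]), 'shot': 1}
top {'vertical_fov': 57.30958625850601, 'cx': 325.7543259687395, 'cy': 240.81016151712245, 'xyz': array([ 0.36064589, -0.02239272,  1.01974534]), 'attitude': array([ 0.70549311, -0.7044282 ,  0.04479784, -0.06366739]), 'shot': 2}
```

View pics/side0.png

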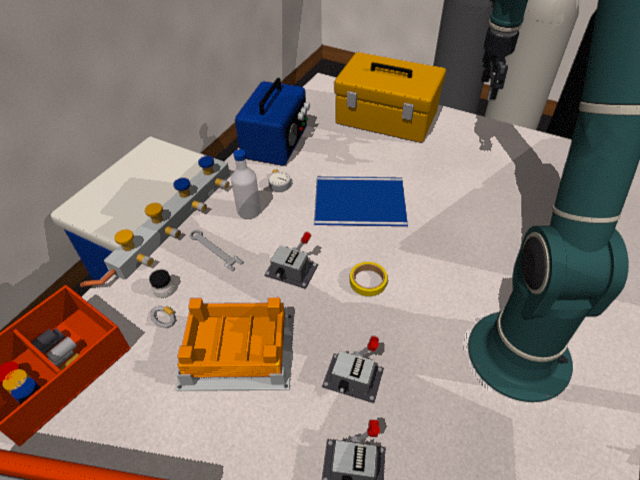

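View pics/top0.png

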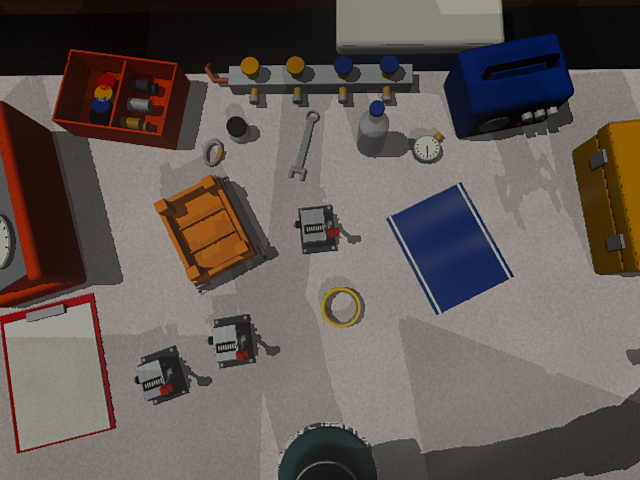

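```bash
cat > h.py <<'E'
from rig import *
import numpy as np,cv2
from scipy.spatial.transform import Rotation as R
def cam(p):
    f=240/np.tan(np.radians(p["vertical_fov"])/2); return f,R.from_quat(p["attitude"]).as_matrix(),p["xyz"]
def proj(p,X):
    f,M,c=cam(p); q=(np.atleast_2d(X)-c)@M
    return np.c_[p["cx"]+f*q[:,0]/q[:,2],p["cy"]+f*q[:,1]/q[:,2]]
def atz(p,uv,z):
    f,M,c=cam(p); uv=np.atleast_2d(uv)
    d=np.c_[(uv[:,0]-p["cx"])/f,(uv[:,1]-p["cy"])/f,np.ones(len(uv))]@M.T
    return c+d*((z-c[2])/d[:,2])[:,None]
def tri(p1,u1,p2,u2):
    A=[];b=[]
    for p,u in((p1,u1),(p2,u2)):
        f,M,c=cam(p); d=M@np.array([(u[0]-p["cx"])/f,(u[1]-p["cy"])/f,1]);d/=np.linalg.norm(d)
        P=np.eye(3)-np.outer(d,d);A.append(P);b.append(P@c)
    x=np.linalg.lstsq(np.vstack(A),np.hstack(b),rcond=None)[0]; return x
E
python3 - <<'E'
from h import *
S=get_image("side");T=get_image("top")
import pickle;pickle.dump((S,T),open("p0.pkl","wb"))
for n in ["tray","post1","post2","post3","post4","holder","mat","counter","lever_tip","lever_hub","bottle","tub","tape","gauge","wrench","shackle"]:
    for k,p in(("S",S),("T",T)):
        print(n,k,[(round(d["score"],2),(np.array(d["location"])*[640,480]).round(1).tolist()) for d in look_for(n,p)])
for k,p,b in(("S",S,(250,220,110,80)),("T",T,(280,190,90,80)),("S2",S,(165,290,140,110)),("T2",T,(140,165,140,135))):
    x,y,w,h=b; cv2.imwrite(f"pics/z{k}.png",cv2.resize(p["color"][y:y+h,x:x+w,::-1],None,fx=5,fy=5,interpolation=2))
E
```

```text
tray S [(0.7, [165.6, 312.0]), (0.6, [232.0, 334.1]), (0.52, [233.6, 370.5]), (0.31, [358.0, 201.5])]
tray T [(0.83, [204.5, 229.1]), (0.53, [329.9, 229.6]), (0.44, [427.7, 146.3]), (0.39, [347.4, 319.0])]
post1 S [(0.96, [230.1, 334.9])]
post1 T [(0.55, [205.2, 229.3])]
post2 S [(0.96, [230.1, 334.9])]
post2 T [(0.55, [205.2, 229.3])]
post3 S [(0.96, [230.1, 334.9])]
post3 T [(0.55, [205.2, 229.3])]
post4 S [(0.96, [230.1, 334.9])]
post4 T [(0.55, [205.2, 229.3])]
holder S [(0.87, [245.1, 375.0])]
holder T [(0.85, [241.8, 261.0])]
mat S [(0.91, [360.0, 200.6]), (0.16, [234.0, 335.6])]
mat T [(0.59, [448.4, 245.2])]
counter S [(0.96, [295.3, 264.6]), (0.9, [356.4, 374.4]), (0.75, [356.6, 460.2]), (0.59, [159.2, 281.1]), (0.35, [228.7, 335.5])]
counter T [(0.89, [315.8, 228.4]), (0.75, [161.3, 374.9]), (0.7, [229.5, 339.7])]
lever_tip S [(0.7, [370.9, 343.7]), (0.65, [368.9, 432.6]), (0.43, [307.3, 239.5])]
lever_tip T [(0.67, [169.7, 385.9]), (0.6, [240.3, 350.5])]
lever_hub S [(0.97, [358.4, 459.4]), (0.83, [353.1, 372.2]), (0.64, [293.5, 266.4]), (0.35, [282.5, 180.1])]
lever_hub T [(0.93, [159.8, 379.6]), (0.65, [231.4, 340.0]), (0.6, [316.6, 227.8])]
bottle S [(0.75, [245.7, 188.1]), (0.35, [160.7, 281.7])]
bottle T [(0.96, [373.0, 127.1])]
tub S [(0.73, [359.4, 200.6]), (0.57, [160.4, 280.2])]
tub T [(0.77, [236.3, 128.4]), (0.5, [329.4, 295.1]), (0.41, [201.7, 227.1])]
tape S []
tape T [(0.83, [346.3, 315.7])]
gauge S [(0.88, [280.3, 179.8])]
gauge T [(0.93, [427.9, 147.4])]
wrench S [(0.63, [215.1, 248.0])]
wrench T [(0.81, [304.7, 144.0])]
shackle S [(0.8, [166.2, 310.2])]
shackle T [(0.78, [216.3, 152.7]), (0.57, [316.3, 227.9])]
```

View pics/zS.png

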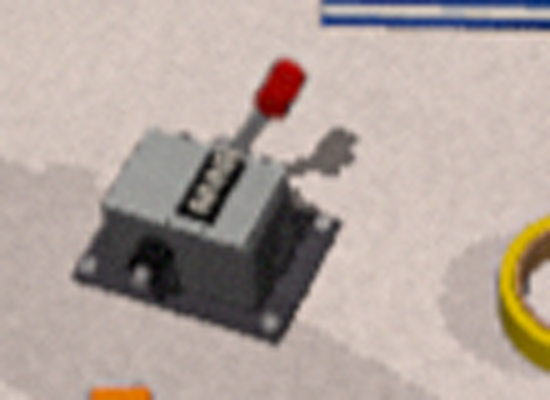

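View pics/zT.png

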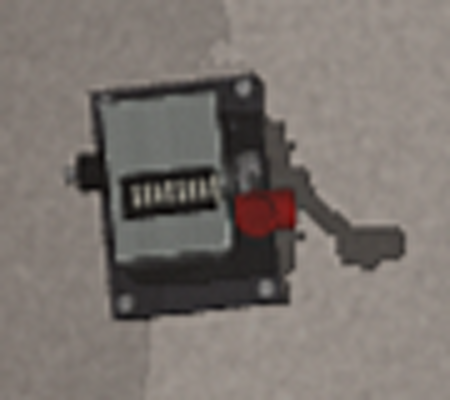

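View pics/zS2.png

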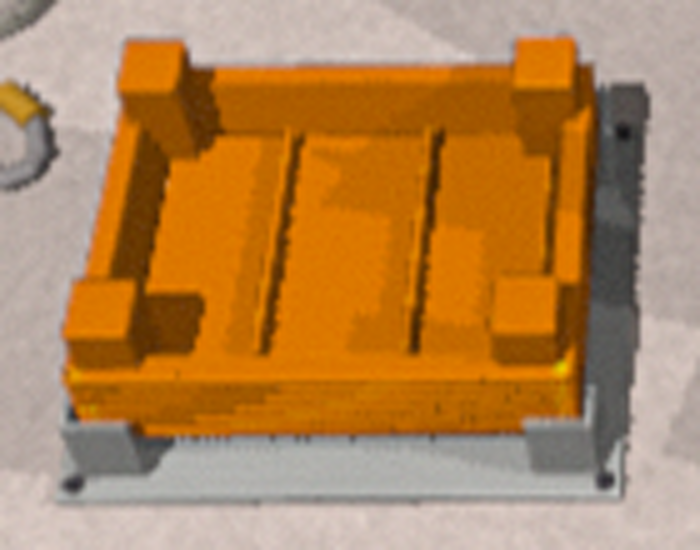

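View pics/zT2.png

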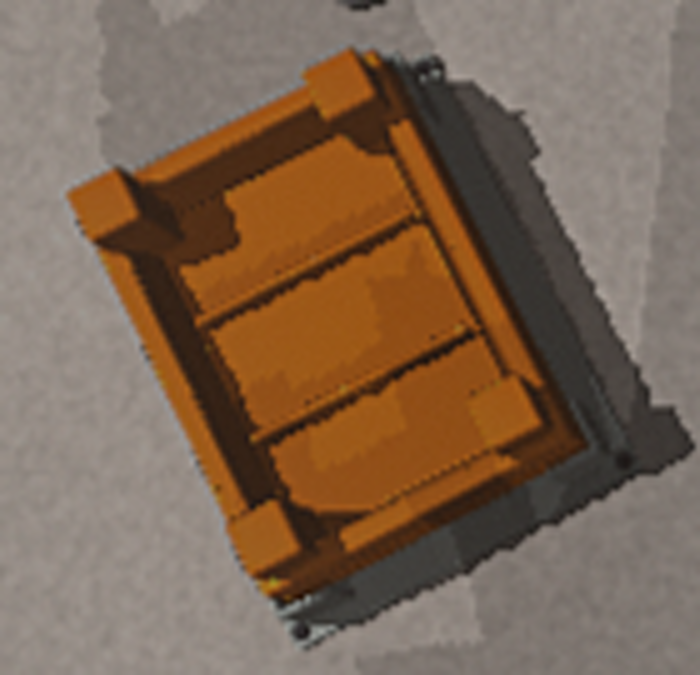

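```bash
python3 - <<'E'
from h import *
import pickle
S,T=pickle.load(open("p0.pkl","rb"))
z=lambda o,a:np.array(o)+np.array(a)/5
print("tip",tri(S,z((250,220),(281,88)),T,z((280,190),(266,211))).round(4))
b=atz(T,[z((280,190),a) for a in[(92,93),(260,75),(288,298),(115,318)]],0.004)
print("ctr base",b.round(4).tolist(),b.mean(0))
b2=atz(S,[z((250,220),a) for a in[(150,128),(340,225),(277,342),(72,280)]],0.004);print(b2.round(4).tolist(),b2[1:].mean(0))
d=b[:2].mean(0)-b[2:].mean(0);print("yaw x",np.arctan2(d[1],d[0]))
sp=[(155,65),(545,63),(103,310),(526,305)]; tp=[(340,85),(505,412),(103,205),(263,540)]
P=np.array([tri(S,z((165,290),s),T,z((140,165),t)) for s,t in zip(sp,tp)]);print(P.round(4))
for a,c in((0,1),(0,2),(1,3),(2,3)):print(a,c,np.linalg.norm((P[a]-P[c])[:2]),np.arctan2(*(P[a]-P[c])[1::-1]))
print("tray ctr",P.mean(0), atz(T,[z((140,165),t) for t in tp],.102).mean(0), atz(S,[z((165,290),t) for t in sp],.102).mean(0))
for n,p in(("mat",T),("mat",S)):
    m=trace(n,p) if 0 else None
E
python3 - <<'E'
from h import *
S=get_image("side");T=get_image("top")
for n,zz in(("mat",.003),("bottle",.1),("tape",.012),("tub",.03)):
  for p in(S,T):
    r=trace(n,p)
    if r:
        m=r[0]["pixels"].astype(np.uint8); c,s,a=cv2.minAreaRect(cv2.findNonZero(m)); q=atz(p,cv2.boxPoints((c,s,a)),zz)
        print(n,r[0]["score"],q.mean(0).round(4),q[:,:2].round(3).tolist())
E
```

```text
tip [ 0.5224 -0.0133  0.0941]
ctr base [[0.5952, 0.0703, 0.004], [0.6037, -0.0094, 0.004], [0.4971, -0.0226, 0.004], [0.4877, 0.0581, 0.004]] [0.54593954 0.02407767 0.004     ]
[[0.6115, -0.0292, 0.004], [0.4946, -0.0176, 0.004], [0.4869, 0.0596, 0.004], [0.5934, 0.0731, 0.004]] [0.52495573 0.03833058 0.004     ]
yaw x 0.11792358253926935
[[0.6325 0.2596 0.1   ]
 [0.4889 0.1828 0.0992]
 [0.5791 0.3608 0.0997]
 [0.4345 0.2835 0.1008]]
0 1 0.16280737914090093 0.49128586615813674
0 2 0.11442946181801796 -1.0851757046176573
1 3 0.11448851003006898 -1.0748835176814509
2 3 0.16398538725998824 0.49092205936780425
tray ctr [0.53373221 0.27169622 0.09989549] [0.53356685 0.27116403 0.102     ] [0.53238331 0.27262893 0.102     ]
mat 0.67 [ 0.5043 -0.2825  0.003 ] [[0.57, -0.135], [0.667, -0.311], [0.427, -0.436], [0.353, -0.248]]
mat 0.98 [ 0.5056 -0.2802  0.003 ] [[0.572, -0.134], [0.669, -0.317], [0.436, -0.424], [0.345, -0.246]]
bottle 0.91 [ 0.7631 -0.1085  0.1   ] [[0.879, -0.194], [0.825, -0.24], [0.65, -0.02], [0.698, 0.019]]
bottle 0.92 [ 0.7566 -0.0994  0.1   ] [[0.703, -0.051], [0.828, -0.084], [0.809, -0.148], [0.685, -0.114]]
tape 0.73 [ 0.3684 -0.0341  0.012 ] [[0.431, -0.061], [0.35, -0.104], [0.308, -0.006], [0.384, 0.034]]
tape 0.59 [ 0.3667 -0.0285  0.012 ] [[0.366, 0.034], [0.429, -0.029], [0.367, -0.091], [0.305, -0.028]]
tub 0.74 [0.7857 0.2176 0.03  ] [[0.834, 0.218], [0.813, 0.173], [0.737, 0.218], [0.759, 0.261]]
tub 0.68 [0.7846 0.2158 0.03  ] [[0.804, 0.254], [0.827, 0.209], [0.765, 0.178], [0.742, 0.222]]
```

```bash
python3 - <<'E'
from h import *
s=read_state();M=R.from_quat(s["orientation"]).as_matrix();print(M.round(3),s["t"],s["position"])
y=M[:,1];print("jaw yaw",np.degrees(np.arctan2(y[1],y[0])), "want tray",np.degrees(.491),np.degrees(.491)+90,"counter",np.degrees(.118))
E
```

```text
[[-0.     0.439 -0.898]
 [-0.    -0.898 -0.439]
 [-1.     0.     0.   ]] 2.3 [ 0.28552091 -0.58396226  0.23127709]
jaw yaw -63.94350981279203 want tray 28.13222774092342 118.13222774092341 counter 6.7609019825437136
```

```bash
python3 -m handwheel '[[[0.2,0.567,0,0,0,-0.337,0],[0.2,0.567,0,0,0,-0.337,0],[0.2,0.567,0,0,0,-0.337,0],[0.2,0.567,0,0,0,-0.337,0],[0.2,0.567,0,0,0,-0.337,0],[0.2,0.567,0,0,0,-0.337,0],[0.2,0.567,0,0,0,-0.337,0],[0.2,0.567,0,0,0,-0.337,0],[0.2,0.567,0,0,0,-0.337,0],[0.2,0.567,0,0,0,-0.337,0],[0.2,0.567,0,0,0,-0.337,0],[0.2,0.567,0,0,0,-0.337,0]]]'
```

```text
t: 3.5
position: [0.4856, -0.0162, 0.2318]
orientation: [0.706, 0.041, -0.706, 0.042]
wrist_force: [0.8, -1.5, -0.2]
opening: -0.0003
```

```bash
python3 - <<'E'
from h import *
s=read_state();print(s)
E
```

```text
{'t': 3.5, 'joint_pos': array([ 0.23239877,  0.21080864, -0.30273078,  1.97863232,  0.07660871,
        0.96176504, -1.56111854]), 'dq': array([-0.73619041,  0.26356019, -0.31973981, -0.30194668,  0.16205879,
        0.06489239, -1.12183132]), 'tau': array([  2.97497503, -37.8989625 ,  -1.61238905, -21.36906087,
        -0.28481841,   0.13751179,   1.17032647]), 'position': array([ 0.48556905, -0.01622448,  0.23176863]), 'orientation': array([ 0.70627131,  0.04138717, -0.70550155,  0.04165928]), 'wrist_force': array([ 0.82492816, -1.52555631, -0.2304922 ]), 'moment': array([ 0.0002113 , -0.05205421,  0.04722085]), 'opening': -0.0003162912814335715}
```

```bash
python3 -m handwheel '[[[0,0,-0.05,0,0,0,0],[0,0,-0.1,0,0,0,0],[0,0,-0.148,0,0,0,0],[0,0,-0.148,0,0,0,0]]]'
python3 - <<'E'
from h import *
S=get_image("side");T=get_image("top")
a=S["color"][180:300,230:390,::-1];b=T["color"][170:290,260:420,::-1]
cv2.imwrite("pics/l1.png",cv2.resize(np.vstack([a,b]),None,fx=2.5,fy=2.5,interpolation=2))
print(read_state()["wrist_force"],read_state()["position"])
E
```

```text
t: 3.9
position: [0.48, -0.018, 0.0777]
orientation: [-0.701, -0.042, 0.711, -0.041]
wrist_force: [-0.5, -0.1, -0.3]
opening: 0.0001
[-0.07672282  0.32457773  0.4675051 ] [ 0.4851851  -0.01797519  0.08364768]
```

View pics/l1.png

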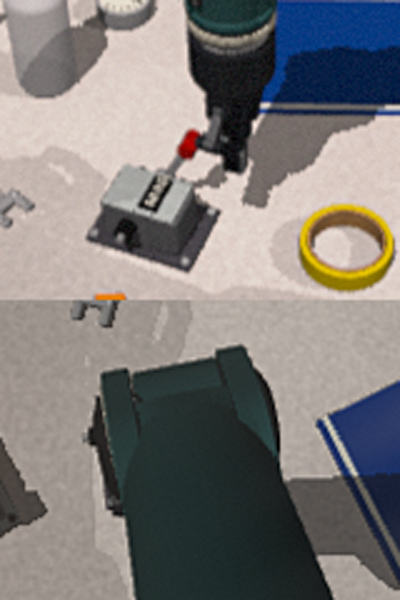

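```bash
python3 -m handwheel '[[[0.01,0.001,0,0,0,0,0],[0.02,0.0024,0,0,0,0,0],[0.03,0.0035,0,0,0,0,0],[0.04,0.0047,0,0,0,0,0],[0.05,0.006,0,0,0,0,0],[0.06,0.007,0,0,0,0,0],[0.06,0.007,0,0,0,0,0],[0.06,0.007,0,0,0,0,0]]]'
python3 - <<'E'
from h import *
S=get_image("side");a=S["color"][180:300,230:390,::-1]
cv2.imwrite("pics/l2.png",cv2.resize(a,None,fx=4,fy=4,interpolation=2))
print(read_state()["wrist_force"],read_state()["position"])
E
```

```text
t: 4.8
position: [0.5448, -0.011, 0.083]
orientation: [-0.706, -0.042, 0.706, -0.042]
wrist_force: [-2.9, 0.1, 2.8]
opening: 0.0001
[-3.2485937  -0.08497363  1.35389246] [ 0.54457331 -0.01106676  0.08299539]
```

View pics/l2.png

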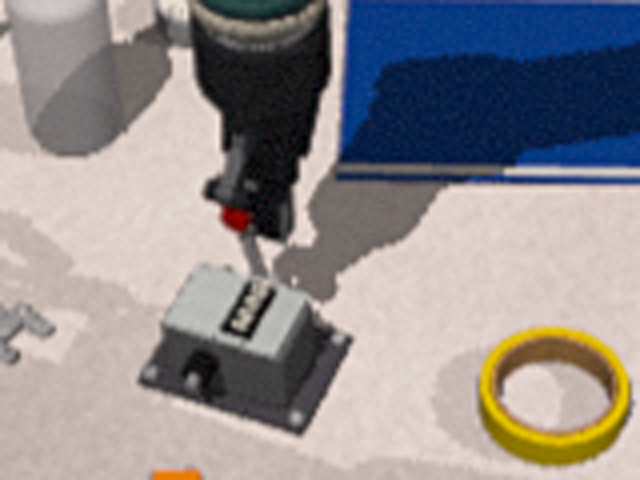

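```bash
python3 -m handwheel '[[[0.004,0.0005,0,0,0,0,0],[0.008,0.001,0,0,0,0,0],[0.008,0.001,0,0,0,0,0],[0.008,0.001,0,0,0,0,0]]]'; python3 -m handwheel '[[[0.003,0.0004,0,0,0,0,0],[0.003,0.0004,0,0,0,0,0],[0.003,0.0004,0,0,0,0,0]]]'
```

```text
t: 5.25
position: [0.5524, -0.0103, 0.0827]
orientation: [-0.705, -0.042, 0.706, -0.042]
wrist_force: [-4.1, 0.9, -3.3]
opening: 0.0001
t: 5.55
position: [0.5558, -0.01, 0.0831]
orientation: [-0.706, -0.041, 0.706, -0.042]
wrist_force: [-4.5, -0.8, -3.2]
opening: -0.0003
```

```bash
python3 -m handwheel '[[[0.003,0.0004,0,0,0,0,0],[0.003,0.0004,0,0,0,0,0],[0.003,0.0004,0,0,0,0,0]]]'; python3 -m handwheel '[[[0.002,0.0002,0,0,0,0,0],[0.003,0.0004,0,0,0,0,0],[0.003,0.0004,0,0,0,0,0]]]'
```

```text
t: 5.85
position: [0.5577, -0.0098, 0.0829]
orientation: [-0.705, -0.041, 0.707, -0.042]
wrist_force: [-8.0, -1.4, -1.3]
opening: 0.0001
t: 6.15
position: [0.5582, -0.0098, 0.0826]
orientation: [-0.703, -0.041, 0.709, -0.042]
wrist_force: [-13.2, -2.4, 3.1]
opening: -0.0001
```

Force has spiked from 4.5 N to 13 N while the position stalled, so the lever is at its stop. I'll let go.

```bash
python3 -m handwheel '[[[-0.05,-0.006,0,0,0,0,0],[-0.09,-0.0107,0,0,0,0,0],[-0.09,-0.0107,0,0,0,0,0],[-0.09,-0.0107,0,0,0,0,0],[-0.09,-0.0107,0,0,0,0,0],[-0.09,-0.0107,0,0,0,0,0]]]'
python3 - <<'E'
from h import *
S=get_image("side");a=S["color"][180:300,230:390,::-1]
cv2.imwrite("pics/l3.png",cv2.resize(a,None,fx=4,fy=4,interpolation=2))
print(read_state()["wrist_force"],read_state()["position"])
E
```

```text
t: 6.75
position: [0.4744, -0.0192, 0.0839]
orientation: [0.707, 0.042, -0.705, 0.042]
wrist_force: [-0.5, 0.4, 0.4]
opening: 0.0001
[-0.41010753 -0.02105745  0.70132233] [ 0.4738323  -0.01930687  0.08363992]
```

View pics/l3.png

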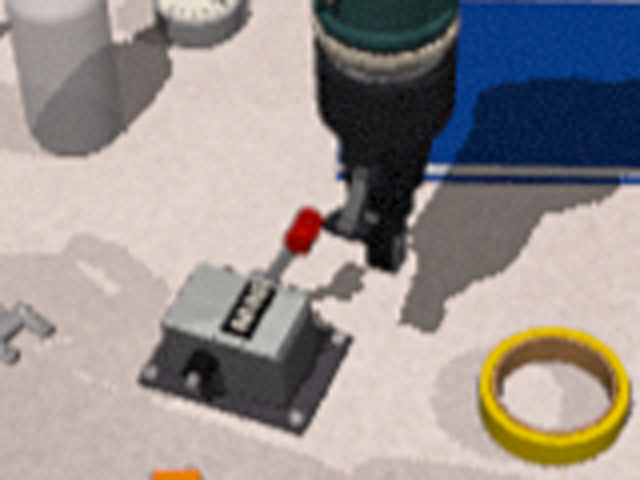

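```bash
python3 -m handwheel '[[[0,0,0.05,0,0,0,0.055],[0,0,0.1,0,0,0,0.055],[0.04,0.07,0.117,0,0,0.1,0.055],[0.08,0.14,0.117,0,0,0.2,0.055],[0.12,0.21,0.117,0,0,0.3,0.055],[0.14,0.25,0.117,0,0,0.373,0.055],[0.159,0.279,0.117,0,0,0.373,0.055],[0.159,0.279,0.117,0,0,0.373,0.055],[0.159,0.279,0.117,0,0,0.373,0.055],[0.159,0.279,0.117,0,0,0.373,0.055],[0.159,0.279,0.117,0,0,0.373,0.055]]]'
python3 - <<'E'
from h import *
S=get_image("side");a=S["color"][250:400,150:350,::-1]
cv2.imwrite("pics/g1.png",cv2.resize(a,None,fx=4,fy=4,interpolation=2))
s=read_state();M=R.from_quat(s["orientation"]).as_matrix()
print(s["wrist_force"],s["position"],s["joint_pos"].round(2),np.degrees(np.arctan2(M[1,1],M[0,1])),M[:,0],s["opening"])
E
```

```text
t: 7.9
position: [0.631, 0.2595, 0.1994]
orientation: [-0.685, -0.172, 0.686, -0.172]
wrist_force: [0.4, 0.4, -0.3]
opening: 0.0547
[-0.10009532  0.66575829  0.35912676] [0.6310406  0.25835112 0.19966195] [-0.17  0.59 -0.4   1.52  0.25  1.08 -1.71] -61.92371104179716 [-8.43487361e-04 -1.14670564e-03 -9.99998987e-01] 0.05505990076710318
```

View pics/g1.png

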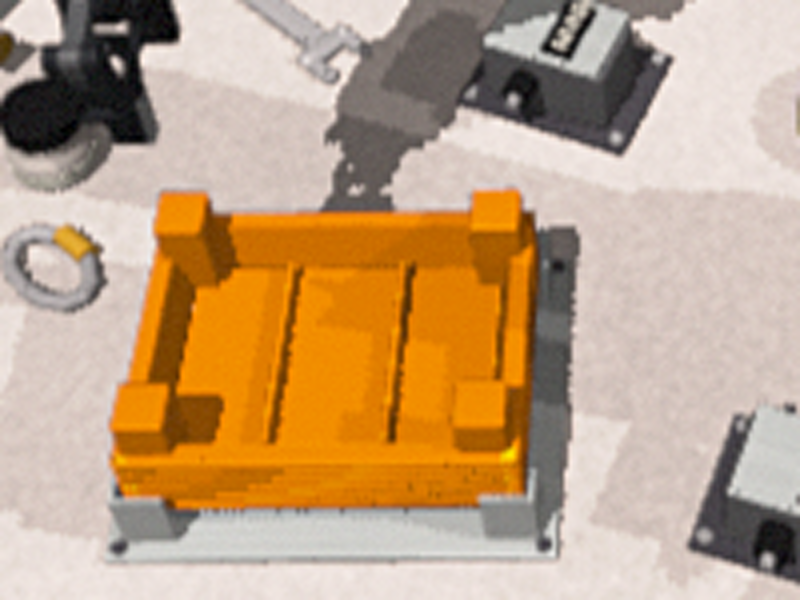

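```bash
python3 -m handwheel '[[[0.0015,0.0015,-0.04,0,0,0,0.055],[0.0015,0.0015,-0.085,0,0,0,0.055],[0.0015,0.0015,-0.085,0,0,0,0.055],[0.0015,0.0015,-0.085,0,0,0,0.055]]]'
python3 - <<'E'
from h import *
S=get_image("side");a=S["color"][250:400,130:330,::-1]
cv2.imwrite("pics/g2.png",cv2.resize(a,None,fx=4,fy=4,interpolation=2))
s=read_state();print(s["wrist_force"],s["position"])
E
```

```text
t: 8.35
position: [0.6326, 0.2595, 0.1156]
orientation: [-0.686, -0.171, 0.686, -0.171]
wrist_force: [0.4, 0.8, 0.4]
opening: 0.0549
[0.19982312 0.45307171 0.8633873 ] [0.63372429 0.26050393 0.11741344]
```

View pics/g2.png

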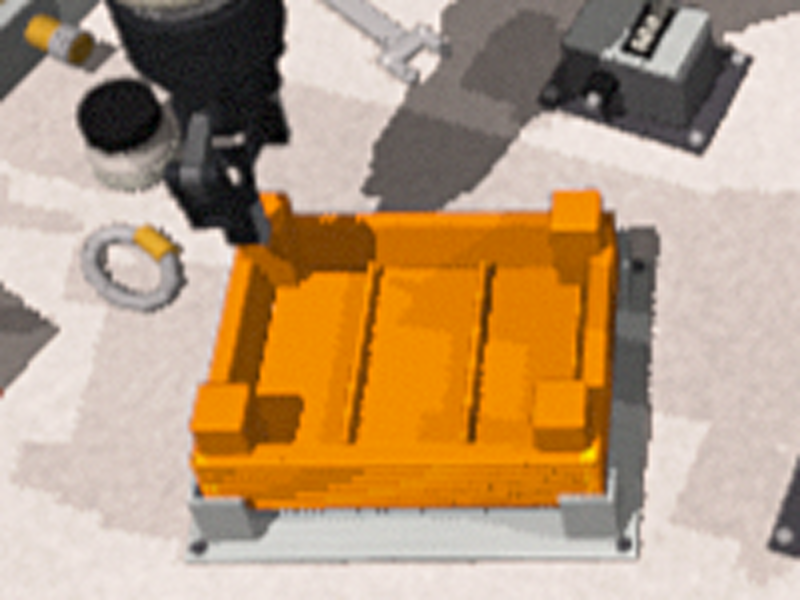

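```bash
python3 - <<'E'
from h import *
S=get_image("side");s=read_state();P=s["position"];M=R.from_quat(s["orientation"]).as_matrix()
im=cv2.resize(S["color"][250:400,130:330,::-1],None,fx=4,fy=4,interpolation=2)
ux=np.array([.882,.471,0]);uy=np.array([-.471,.882,0]);A=np.array([.6326,.2601,.102]);z=np.array([0,0,1])
def d(X,c):
    u=(proj(S,X)[0]-[130,250]+.5)*4; cv2.circle(im,tuple(int(v) for v in u),4,c,-1)
for a in(-11,11):
  for b in(27.5,-27.5,42):
    d(P+ux*a/1e3+uy*b/1e3,(0,255,0) if b!=42 else (255,255,0))
d(P,(255,0,255))
for a in(-13,13):
  for b in(-13,13): d(A+ux*a/1e3+uy*b/1e3,(255,0,0))
cv2.imwrite("pics/g3.png",im)
print(P)
E
```

```text
[0.63419036 0.26102677 0.11825476]
```

View pics/g3.png

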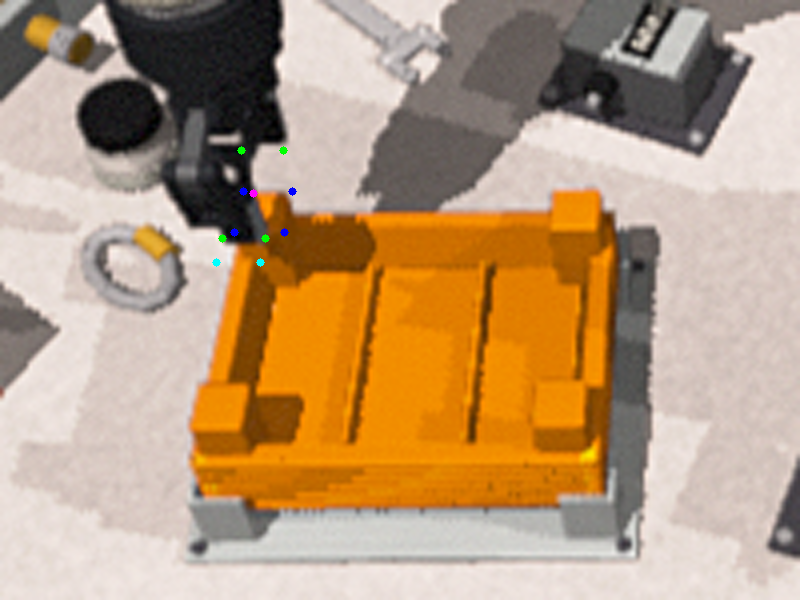

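```bash
python3 -m handwheel '[[[-0.0015,-0.001,-0.02,0,0,0,0.055],[-0.0015,-0.001,-0.036,0,0,0,0.055],[-0.0015,-0.001,-0.036,0,0,0,0.055],[-0.0015,-0.001,-0.036,0,0,0,0.055]]]'
python3 -c "
from rig import *;s=read_state();print(s['position'],s['wrist_force'])"
```

```text
t: 8.85
position: [0.6314, 0.2601, 0.08]
orientation: [0.686, 0.172, -0.686, 0.172]
wrist_force: [-0.5, -0.5, -0.5]
opening: 0.0551
[0.63141703 0.26005799 0.07998517] [-0.46764527 -0.45561063 -0.5041832 ]
```

```bash
python3 -m handwheel '[[[0,0,0.001,0,0,0,0.055],[0,0,0.001,0,0,0,0.035],[0,0,0.001,0,0,0,0.02],[0,0,0.001,0,0,0,0.01],[0,0,0.001,0,0,0,0.01],[0,0,0.001,0,0,0,0.01],[0,0,0.001,0,0,0,0.01]]]' 70
python3 - <<'E'
from h import *
S=get_image("side");a=S["color"][250:400,130:330,::-1]
cv2.imwrite("pics/g4.png",cv2.resize(a,None,fx=4,fy=4,interpolation=2))
s=read_state();print(s["wrist_force"],s["moment"],s["position"],s["opening"],s["joint_pos"].round(2))
# peel plan: rotation about far rim corner
ux=np.array([.882,.471,0]);uy=np.array([-.471,.882,0]);z=np.array([0,0,1])
c=np.array([.5335,.2717,.046]); piv=c-.1*ux+.075*uy+.022*z
dirn=(.182*ux-.132*uy);dirn/=np.linalg.norm(dirn); ax=np.cross(dirn,z) # rotate dirn up
P=s["position"]
for th in(.04,.08,.12,.16,.19):
    Rm=R.from_rotvec(ax*th); print(th,(Rm.apply(P-piv)+piv-P).round(4),(ax*th).round(4))
    print("   A rise",Rm.apply(c+.082*ux-.057*uy+.056*z-piv)[2]-.034,"far",Rm.apply(c-.082*ux+.057*uy+.056*z-piv)[2]-.034)
E
```

```text
t: 9.55
position: [0.6315, 0.26, 0.0808]
orientation: [0.686, 0.172, -0.686, 0.172]
wrist_force: [0.4, 0.2, 4.4]
opening: 0.0244
[ 0.40089913 -0.53712288  3.67104274] [-0.0295126   0.03632491  0.18199915] [0.63151906 0.25997899 0.080825  ] 0.02455409787103304 [-0.19  0.72 -0.36  1.6   0.31  0.88 -1.75]
0.04 [-0.0007  0.0001  0.0089] [-0.0055 -0.0396  0.    ]
   A rise 0.008962502119414732 far 0.0009779823849227487
0.08 [-0.0017  0.0002  0.0178] [-0.0109 -0.0793  0.    ]
   A rise 0.017856273400283375 far 0.0019000074596012342
0.12 [-0.0031  0.0004  0.0267] [-0.0164 -0.1189  0.    ]
   A rise 0.026667085705793236 far 0.0027646001806041695
0.16 [-0.0049  0.0007  0.0355] [-0.0219 -0.1585  0.    ]
   A rise 0.035380843615795216 far 0.003570377384014556
0.19 [-0.0064  0.0009  0.042 ] [-0.0259 -0.1882  0.    ]
   A rise 0.041844077759353546 far 0.004135333549298001
```

View pics/g4.png

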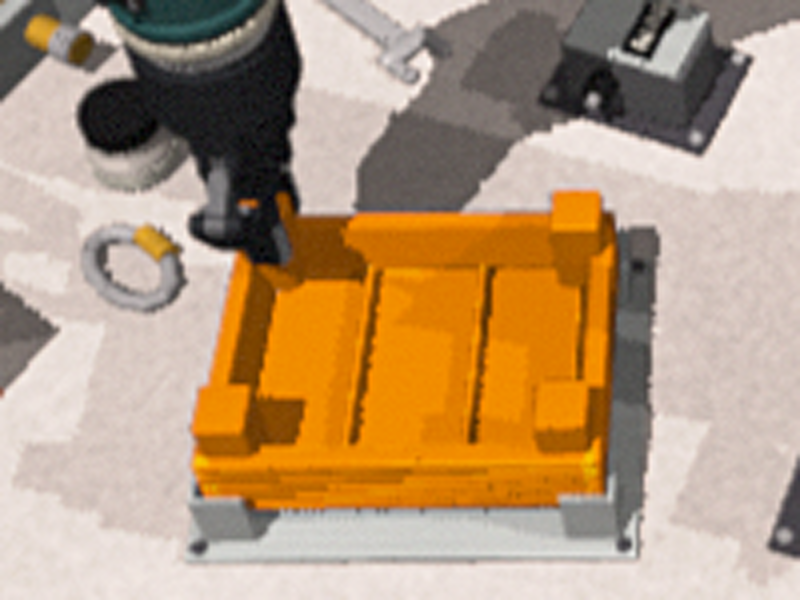

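```bash
python3 -m handwheel '[[[-0.0003,0,0.0045,-0.0028,-0.02,0,0.01],[-0.0007,0.0001,0.009,-0.0055,-0.04,0,0.01],[-0.0012,0.0001,0.0135,-0.008,-0.06,0,0.01],[-0.0017,0.0002,0.018,-0.011,-0.079,0,0.01],[-0.0017,0.0002,0.018,-0.011,-0.079,0,0.01],[-0.0017,0.0002,0.018,-0.011,-0.079,0,0.01]]]' 70
python3 - <<'E'
from h import *
S=get_image("side");a=S["color"][250:400,130:330,::-1]
cv2.imwrite("pics/g5.png",cv2.resize(a,None,fx=4,fy=4,interpolation=2))
s=read_state();print(s["wrist_force"],s["moment"],s["position"],s["opening"])
E
```

```text
t: 10.2
position: [0.6287, 0.2605, 0.0986]
orientation: [0.711, 0.161, -0.659, 0.182]
wrist_force: [-0.2, -0.4, -0.1]
opening: 0.0248
[-0.69691982  0.32464212 -0.25782571] [-0.11408968  0.25734847 -0.07092244] [0.62890624 0.26028088 0.09829825] 0.024764697004065188
```

View pics/g5.png

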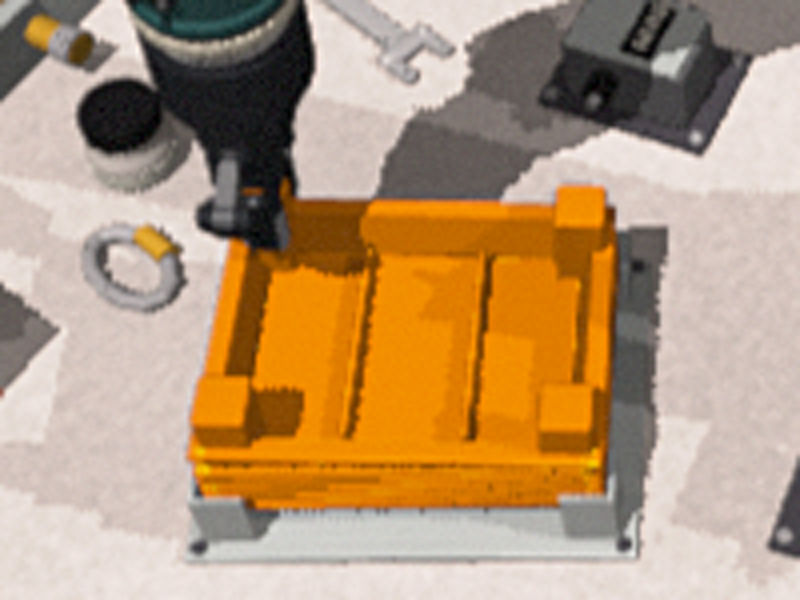

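```bash
python3 -m handwheel '[[[-0.0007,0.0001,0.0045,-0.0028,-0.02,0,0.01],[-0.0014,0.0002,0.009,-0.0055,-0.04,0,0.01],[-0.0023,0.0003,0.0135,-0.0083,-0.06,0,0.01],[-0.0032,0.0005,0.018,-0.011,-0.08,0,0.01],[-0.0047,0.0007,0.0242,-0.015,-0.109,0,0.01],[-0.0047,0.0007,0.0242,-0.015,-0.109,0,0.01],[-0.0047,0.0007,0.0242,-0.015,-0.109,0,0.01],[-0.0047,0.0007,0.0242,-0.015,-0.109,0,0.01]]]' 70
python3 - <<'E'
from h import *
S=get_image("side")
ux=np.array([.882,.471,0]);uy=np.array([-.471,.882,0]);z=np.array([0,0,1]);c=np.array([.5335,.2717,.046])
s=read_state();print(s["wrist_force"],s["moment"],s["position"],s["opening"],s["joint_pos"].round(2))
piv=c-.1*ux+.075*uy+.022*z
dirn=(.182*ux-.132*uy);dirn/=np.linalg.norm(dirn); Rm=R.from_rotvec(np.cross(dirn,z)*.19)
im=cv2.resize(S["color"][250:400,130:330,::-1],None,fx=4,fy=4,interpolation=2)
for i in(1,-1):
  for j in(1,-1):
    X=c+i*ux*.082+j*uy*.057+.056*z
    for Y,col in((X,(0,255,0)),(Rm.apply(X-piv)+piv,(255,0,0))):
      u=(proj(S,Y)[0]-[130,250]+.5)*4;cv2.circle(im,tuple(int(v) for v in u),4,col,-1)
cv2.imwrite("pics/g6.png",im)
E
```

```text
t: 11.05
position: [0.6248, 0.2606, 0.1224]
orientation: [0.745, 0.146, -0.621, 0.196]
wrist_force: [0.1, 0.2, -1.6]
opening: 0.0242
[ 0.06464038 -0.62457412 -0.44804054] [0.03217567 0.19342833 0.04150686] [0.62487541 0.26054504 0.12228893] 0.02439216737579664 [-0.28  0.59 -0.3   1.73  0.42  0.74 -1.9 ]
```

View pics/g6.png

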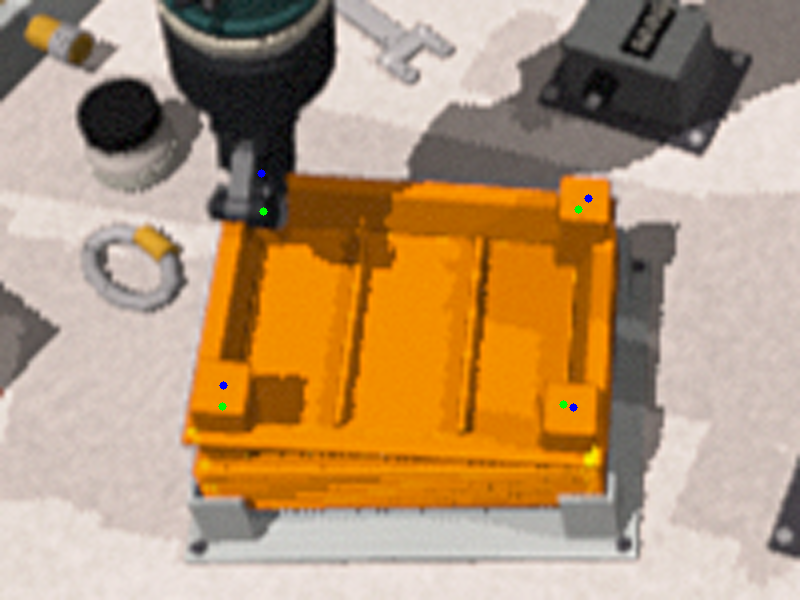

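```bash
python3 -m handwheel '[[[0,0,0.005,0,0,0,0.01],[0,0,0.01,0,0,0,0.01],[0,0,0.015,0,0,0,0.01],[0,0,0.02,0,0,0,0.01],[0,0,0.03,0,0,0,0.01],[0,0,0.045,0,0,0,0.01],[0,0,0.06,0,0,0,0.01],[0,0,0.06,0,0,0,0.01],[0,0,0.06,0,0,0,0.01]]]' 70
python3 - <<'E'
from h import *
S=get_image("side")
s=read_state();print(s["wrist_force"],s["moment"],s["position"],s["opening"],s["joint_pos"].round(2))
cv2.imwrite("pics/g7.png",cv2.resize(S["color"][210:400,110:350,::-1],None,fx=3,fy=3,interpolation=2))
E
```

```text
t: 12.0
position: [0.6249, 0.2608, 0.1834]
orientation: [0.745, 0.146, -0.62, 0.196]
wrist_force: [0.3, -0.4, -1.1]
opening: 0.0244
[-0.63361928 -0.01945332 -0.75664155] [0.01731486 0.2133364  0.01047101] [0.62451128 0.26059426 0.18250329] 0.024035872007176773 [-0.25  0.51 -0.33  1.69  0.38  0.84 -1.85]
```

View pics/g7.png

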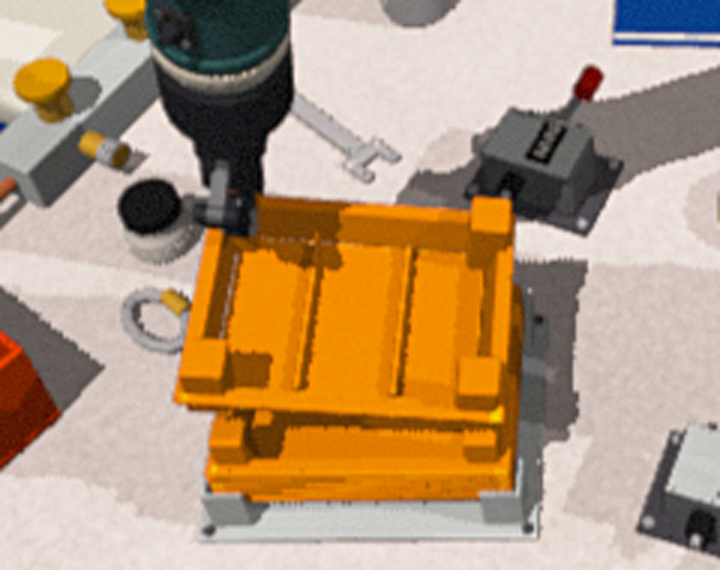

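```bash
python3 -m handwheel '[[[0,0,0.03,0,0,0,0.01],[0,0,0.06,0.005,0.04,0,0.01],[0,0,0.068,0.01,0.08,0,0.01],[-0.005,-0.02,0.068,0.016,0.12,0,0.01],[-0.008,-0.05,0.068,0.022,0.16,0,0.01],[-0.01,-0.08,0.068,0.026,0.188,0,0.01],[-0.012,-0.11,0.068,0.026,0.188,0,0.01],[-0.014,-0.14,0.068,0.026,0.188,0,0.01],[-0.016,-0.17,0.068,0.026,0.188,0,0.01],[-0.018,-0.2,0.068,0.026,0.188,0,0.01],[-0.02,-0.23,0.068,0.026,0.188,0,0.01],[-0.02,-0.26,0.068,0.026,0.188,0,0.01]]]' 70
python3 -m handwheel '[[[0,-0.03,0,0,0,0,0.01],[0,-0.06,0,0,0,0,0.01],[0,-0.09,0,0,0,0,0.01],[0,-0.12,0,0,0,0,0.01],[0,-0.15,0,0,0,0,0.01],[0,-0.18,0,0,0,0,0.01],[0,-0.21,-0.01,0,0,0,0.01],[0,-0.24,-0.03,0,0,0,0.01],[0,-0.265,-0.05,0,0,0,0.01],[0,-0.285,-0.065,0,0,0,0.01],[0,-0.293,-0.065,0,0,0,0.01],[0,-0.293,-0.065,0,0,0,0.01]]]' 70
python3 -m handwheel '[[[0,0,0,0,0,0,0.01],[0,0,0,0,0,0,0.01],[0,0,0,0,0,0,0.01]]]'
python3 - <<'E'
from h import *
S=get_image("side");T=get_image("top")
s=read_state();print(s["t"],s["wrist_force"],s["moment"],s["position"],s["opening"],s["joint_pos"].round(2),R.from_quat(s["orientation"]).as_matrix().round(3))
cv2.imwrite("pics/f1.png",S["color"][:,:,::-1]);cv2.imwrite("pics/f2.png",T["color"][:,:,::-1])
E
```

```text
t: 13.25
position: [0.6039, -0.0005, 0.2496]
orientation: [-0.685, -0.172, 0.686, -0.172]
wrist_force: [-0.8, 0.1, -0.4]
opening: 0.0246
t: 14.45
position: [0.6045, -0.2931, 0.1851]
orientation: [-0.686, -0.171, 0.686, -0.171]
wrist_force: [0.6, 1.0, 0.2]
opening: 0.0244
t: 14.75
position: [0.6055, -0.2909, 0.1866]
orientation: [0.686, 0.172, -0.685, 0.173]
wrist_force: [0.6, -0.4, -0.2]
opening: 0.0248
14.85 [ 0.19909801  1.3553946  -0.66964973] [-0.02471412 -0.09150615 -0.00584529] [ 0.60509448 -0.29144149  0.18619587] 0.02428130794671281 [ 0.57  0.56 -0.24  1.57  0.15  1.02 -0.8 ] [[ 0.001  0.472 -0.881]
 [-0.    -0.881 -0.472]
 [-1.     0.001 -0.001]]
```

View pics/f1.png

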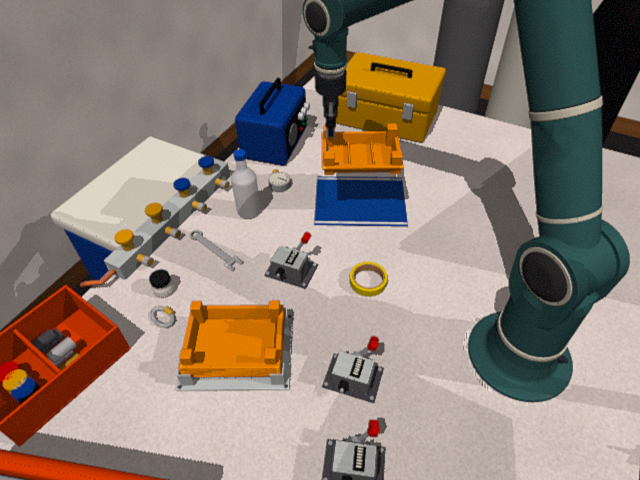

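View pics/f2.png

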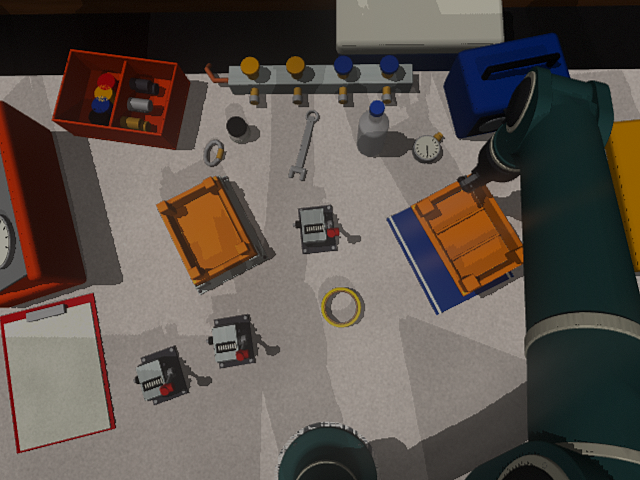

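```bash
python3 - <<'E'
from h import *
S=get_image("side");T=get_image("top")
import pickle;pickle.dump((S,T),open("p1.pkl","wb"))
a=cv2.resize(S["color"][110:190,310:420,::-1],None,fx=5,fy=5,interpolation=2);b=cv2.resize(T["color"][165:305,400:540,::-1],None,fx=4,fy=4,interpolation=2)
cv2.imwrite("pics/k1.png",a);cv2.imwrite("pics/k2.png",b)
ux=np.array([.882,.471,0]);uy=np.array([-.471,.882,0]);
s=read_state();c=s["position"]+[-.098,.0117,0];c[2]=s["position"][2]-.081+.102
for i,j in((1,-1),(-1,-1),(1,1),(-1,1)):
  X=c+i*.082*ux+j*.057*uy; print(X.round(3),((proj(S,X)[0]-[310,110]+.5)*5).round(),((proj(T,X)[0]-[400,165]+.5)*4).round())
E
```

```text
[ 0.606 -0.292  0.207] [99. 84.] [320.  56.]
[ 0.461 -0.369  0.207] [418.  82.] [505. 359.]
[ 0.552 -0.191  0.207] [102. 221.] [110. 167.]
[ 0.408 -0.268  0.207] [441. 219.] [290. 475.]
```

View pics/k1.png

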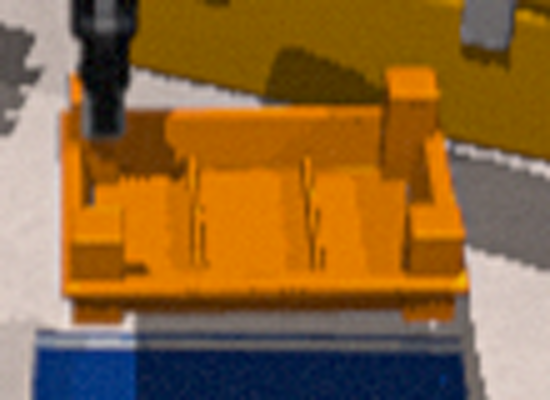

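View pics/k2.png

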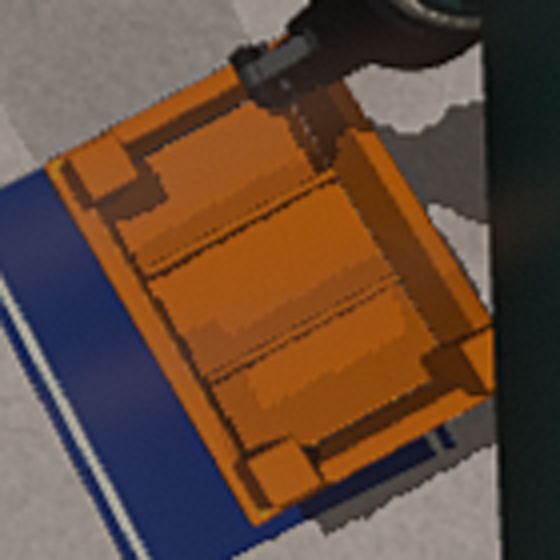

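```bash
python3 -c "
from rig import *;s=read_state();print(s['t'],s['position'],abs(s['dq']).max(),s['opening']);sign_off()"
```

```text
14.95 [ 0.60488792 -0.29182629  0.1858782 ] 0.0036266682057506357 0.024404296203758998
the job is handed in; nothing more can be done
```

The job is handed in at t = 14.95 s, with the tray held still over the blue mat. Sign-off gives no verdict, so what follows is from my own checks.

- **Lever:** I pushed the right-hand counter's lever with closed fingers until the force rose from 4.5 to 13 N and the fingers stopped advancing, which I took as the stop. I then backed off. The camera showed the lever at rest, with the fingers about 28 mm clear by my position estimate.
- **Peel:** I gripped the far-right corner post at 70 N and tilted the tray 0.19 rad about the opposite corner. The picture matched the model, with the gripped corner up about 42 mm and the opposite one up about 4 to 7 mm. I then lifted the tray clear, and the second tray stayed nested.
- **Hold:** The tray is level and open side up, with its centre at about (0.507, -0.280) against the mat centre at (0.505, -0.281), and its floor about 0.15 m above the bench. The three visible posts matched the level-tray prediction to within about 1 to 2 pixels.
- **At hand-in:** The arm was still and the jaws were holding at 24.4 mm. The last overall pictures showed the other things on the bench where they had been.

No check failed. The one mismatch was the grip opening, which read about 24.4 mm on the 26 mm post throughout.

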